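# Lay sample tubes beside their references

## Robot

A 6-joint arm with a two-finger parallel gripper is mounted at the origin on a cart in front of the work surface, level with it; the furniture and walls round the work are solid. World frame = base frame: x ahead of the robot, y to its left, z up, the work surface at z = 0. Lengths are in mm, angles in rad, forces in N, time in s.
With the tool pointing down it reaches from about 350 to 875 mm from the base axis. Payload 4.2 kg.
Tool frame: the origin (TCP) lies between the finger pads; the fingertips stand 25 mm ahead of it and the grasp point (between the pads) lies 6 mm ahead of it; z points along the fingers, y is the line along which they close (so a half turn about z gives the same grasp; the last joint's range is limited). The gripper opens to 85 mm and grips with 20 to 120 N. Pads are 22 mm wide; open, the fingers measure 114 mm over their backs; the gripper's body (76 mm by 85 mm) begins 54 mm behind the grasp point. The pads swing forward as they close: fully open they stand 13 mm farther back than shut.
Start: joints at [1.56, 0.385, 0.008, 0, -1.194, -0.259], TCP at [166.555, 602.378, 256.312] pointing down, gripper open.
Joint ranges: [-3.14, 3.14], [-1.21, 2.06], [-1.07, 1.41], [-3.16, 2.05], [-2.99, -0.16], [-3.1, 3.1]. Speed limits (rad/s): [2.79, 2.79, 3.14, 3.14, 3.14, 3.14].

## Interface

Orientations are given as a unit quaternion [x, y, z, w].
In Python, from bench import arm gives the robot as it stands.
- The arm moves only by the shell command python3 -m pendant 'ROWS'. ROWS is JSON, a list of rows, each a list of 7 numbers: the shift along the tool's x, y, z in m, then the turn, a rotation vector about the tool's x, y, z in degrees, then the finger opening in m, from 0 to 0.0854. In form: [[x, y, z, wx, wy, wz, fingers], ...]. A call has 1 to 12 rows; each row shifts and turns the commanded pose from where the row before left it, along the tool's axes as they then stand; what a row does not reach is not made up. A row lasts 1/10 s, in which the tool goes at most 50 mm and 8.59 degrees, less where a joint would pass 70% of its speed; a pose out of reach is approached as far as the arm can. A call is refused whole if a number of a shift passes 0.05 or a number of a turn 8.59, either way. A call with a gripper value outside its range is refused whole. The fingers move at their own pace and stop on an object; the grip force is fixed at half the most. Time passes only in rows, so rows that do not move let the fingers close. It gives the time, the measured TCP pose, the force, the opening and the grip force at its end, in the units of the state.
- arm.read_state(): the state, without advancing time (a new reading comes with each control period).
- arm.get_image(name): name is "side" or "top" or "wrist"; returns a dict with "image" (480x640x3 uint8, red, green, blue), "fx", "fy", "cx", "cy" (pixels), "xyz" and "rotation" of the camera in the world. Camera axes: x right, y down, z forward; pixel columns grow to the right and rows downward; lengths in mm; the calibration is good to about 2 mm. A picture is of the moment at which its call begins. There is no depth.
- arm.job_done(): hands the job in; it is judged then, once.
The state is a dict: "clock": time; "joints": joint angles; "joint_vel": joint speeds; "joint_efforts": joint torques, N m; "position": TCP position; "ee_rot": TCP orientation; "contact_force": force on the tool from outside, world axes, zero at the start; "wrist_torque": the same for the moment, N m; "gripper_width": finger opening in mm; "grasp_force": force on a finger pad.
Only numpy, scipy, OpenCV 4.12 (cv2) and the standard library are available. Lean on these libraries where they do the work, as an engineer would, in place of code of your own. Each camera call takes 0.05 s, during which the arm holds its last target. There are 200 camera calls.

## Task

Move the four sample tubes from the black wire cradle into the empty half of the green one for comparison: each must lie settled in the same notch line as the reference tube with the same cap colour, centred over its two wires and with its cap pointing the same way as the reference's. Leave the reference tubes where they lie.

Things in the scene. Friction and masses are not known exactly. Their poses are not given: they have to be found in the camera images.
- sample_blue: Sample to be moved: screw-cap tube, 16 mm body with a conical foot, ridged blue cap 18 mm across and 15 mm long, 85 mm overall, about 20 g. The origin is the tip of the foot; the body's z axis runs along the tube to the cap, so the middle is 42.5 mm along z. At the start it lies in one of the four notches of the black cradle, in any order; cap towards that cradle's +y.
- sample_white: Sample to be moved: screw-cap tube, 16 mm body with a conical foot, ridged white cap 18 mm across and 15 mm long, 85 mm overall, about 20 g. The origin is the tip of the foot; the body's z axis runs along the tube to the cap, so the middle is 42.5 mm along z. At the start it lies in one of the four notches of the black cradle, in any order; cap towards that cradle's +y.
- sample_yellow: Sample to be moved: screw-cap tube, 16 mm body with a conical foot, ridged yellow cap 18 mm across and 15 mm long, 85 mm overall, about 20 g. The origin is the tip of the foot; the body's z axis runs along the tube to the cap, so the middle is 42.5 mm along z. At the start it lies in one of the four notches of the black cradle, in any order; cap towards that cradle's +y.
- sample_red: Sample to be moved: screw-cap tube, 16 mm body with a conical foot, ridged red cap 18 mm across and 15 mm long, 85 mm overall, about 20 g. The origin is the tip of the foot; the body's z axis runs along the tube to the cap, so the middle is 42.5 mm along z. At the start it lies in one of the four notches of the black cradle, in any order; cap towards that cradle's +y.
- reference_blue: Reference, to be left alone: screw-cap tube, 16 mm body with a conical foot, ridged blue cap 18 mm across and 15 mm long, 85 mm overall, about 20 g. The origin is the tip of the foot; the body's z axis runs along the tube to the cap, so the middle is 42.5 mm along z. It lies in the +y half of one of the four notch lines of the green cradle, in any order, cap towards that cradle's +y.
- reference_white: Reference, to be left alone: screw-cap tube, 16 mm body with a conical foot, ridged white cap 18 mm across and 15 mm long, 85 mm overall, about 20 g. The origin is the tip of the foot; the body's z axis runs along the tube to the cap, so the middle is 42.5 mm along z. It lies in the +y half of one of the four notch lines of the green cradle, in any order, cap towards that cradle's +y.
- reference_yellow: Reference, to be left alone: screw-cap tube, 16 mm body with a conical foot, ridged yellow cap 18 mm across and 15 mm long, 85 mm overall, about 20 g. The origin is the tip of the foot; the body's z axis runs along the tube to the cap, so the middle is 42.5 mm along z. It lies in the +y half of one of the four notch lines of the green cradle, in any order, cap towards that cradle's +y.
- reference_red: Reference, to be left alone: screw-cap tube, 16 mm body with a conical foot, ridged red cap 18 mm across and 15 mm long, 85 mm overall, about 20 g. The origin is the tip of the foot; the body's z axis runs along the tube to the cap, so the middle is 42.5 mm along z. It lies in the +y half of one of the four notch lines of the green cradle, in any order, cap towards that cradle's +y.
- sample_cradle: Black wire cradle, 207 (x) by 67 (y) mm: 5 mm notched wires at y = -22, 22, open to the bench between (tube middles at y = 0 +-4). Origin under its middle on the bench, z up. Four V notches, 32 mm wide, 14 deep, at x = -69, -23, 23, 69; a tube in one lies along y, axis 38 mm up (wire tops 42.5). Fixed. Tall microscopes stand on the bench from 0.72 m ahead: carry on the near side.
- reference_cradle: Green wire cradle, 207 (x) by 171 (y) mm, two tubes wide: 5 mm notched wires at y = -74, -30, 30, 74 mm. References: middle at y = 52. Empty places: middle at y = -52, open to the bench between the wires. Origin under its middle on the bench, z up. Four V notches, 32 mm wide, 14 deep, at x = -69, -23, 23, 69; a tube in one lies along y, axis 38 mm up (wire tops 42.5). Fixed.
Things that resemble listed ones, but are neither listed nor needed, are in the scene too. What is shaped like the sample_yellow but orange or turquoise is not meant.

How it is judged:
By the outcome, as a careful person would: the job done as asked, in the order asked, and still so for the second after the job is handed in, with the robot touching nothing.
It also fails if it takes over 102 s, if anything falls off the work surface, if the arm or the gripper's body presses on something with over 40 N, if the wrist force passes 120 N, or if a joint passes its speed limit or range.

## Working session

There is one attempt and no reset: what is moved stays moved. The work goes in short steps, Python scripts to look and compute and a shell command to move; the robot and the scene stay as the last step left them, time stands still between calls to the robot, and variables do not carry over. Pictures are saved under pics/ and viewed, at most 14 in all, crops included, and the job is handed in when it is done.

```bash
mkdir -p pics; ls
python3 - <<'E'
from bench import arm
import cv2,pickle
s=arm.read_state();print(s)
d={}
for n in("side","top","wrist"):
    r=arm.get_image(n);d[n]=r
    cv2.imwrite(f"pics/{n}0.png",r["image"][:,:,::-1]);print(n,r["fx"],r["cx"],r["cy"],r["xyz"],r["rotation"])
pickle.dump(d,open("im0.pkl","wb"))
E
```

```text
pics
{'clock': 0.0, 'joints': array([ 1.55960948e+00,  3.85558635e-01,  6.58456653e-03, -4.89139465e-04,
       -1.19398998e+00, -2.58612365e-01]), 'joint_vel': array([ 0.00231366,  0.00254094,  0.00085153, -0.00137463,  0.00130553,
        0.00161423]), 'joint_efforts': array([-4.00779036e-04, -3.92293811e+01,  1.88399220e+01,  4.18612182e+00,
       -4.57172879e-03, -6.34002674e-06]), 'position': array([166.41928021, 601.87279268, 255.20558412]), 'ee_rot': array([ 9.90902091e-01, -1.34580162e-01, -9.18312889e-05,  1.10362661e-03]), 'contact_force': array([ 0.62932401, -0.267475  ,  0.49609848]), 'wrist_torque': array([-0.01088849,  0.02055219, -0.03100327]), 'grasp_force': 0.0, 'gripper_width': 85.45031761510946}
side 590.3909795520142 312.69334230737405 237.62191938497287 [   34.68090088 -1016.95594448   662.63345213] [ 0.84191974 -0.19630724  0.11795325 -0.48859149]
top 585.895053725731 329.0756596030644 232.43352701913585 [ 370.84104431  -87.44181264 1177.07728532] [ 0.71580397 -0.695435    0.03714702 -0.05113634]
wrist 425.37464237305556 313.7345791105791 233.32814373169276 [245.229301   579.81256901 375.21138666] [-0.59715871  0.78596855  0.12703564 -0.09755437]
```

View pics/top0.png

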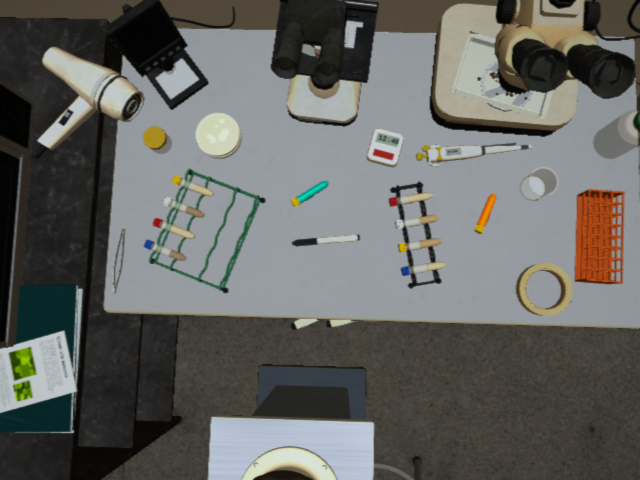

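View pics/side0.png

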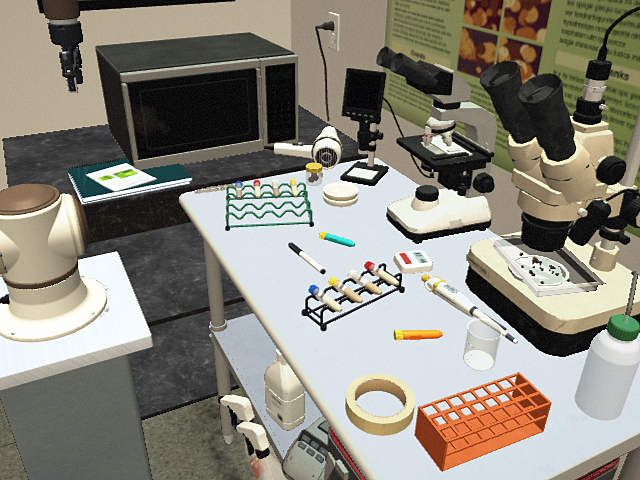

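The top view shows the samples in the black cradle, from far to near: red (393,200), white (400,222), yellow (404,246) and blue (407,270). The green cradle's references, far to near, are yellow (178,181), white (168,202), red (158,223) and blue (150,244). The side view shows the same orders: sample caps at about (314,291)–(370,267), references at (238,187)–(294,187).

```bash
cat > h.py <<'E'
import numpy as np,cv2
from scipy.spatial.transform import Rotation as R
def ray(c,uv):
    d=np.array([(uv[0]-c["cx"])/c["fx"],(uv[1]-c["cy"])/c["fy"],1.])
    return np.array(c["xyz"]),R.from_quat(c["rotation"]).apply(d/np.linalg.norm(d))
def plane(c,uv,z):
    o,d=ray(c,uv);return o+d*(z-o[2])/d[2]
def tri(obs):   # [(cam,uv),...] -> point, rms miss distance
    A=np.zeros((3,3));b=np.zeros(3);L=[]
    for c,uv in obs:
        o,d=ray(c,uv);P=np.eye(3)-np.outer(d,d);A+=P;b+=P@o;L.append((o,P))
    p=np.linalg.solve(A,b);return p,np.sqrt(np.mean([np.sum((P@(p-o))**2) for o,P in L]))
def proj(c,p):
    q=R.from_quat(c["rotation"]).inv().apply(np.asarray(p)-c["xyz"])
    return np.array([c["cx"]+c["fx"]*q[0]/q[2],c["cy"]+c["fy"]*q[1]/q[2]])
HUE={"red":[(0,6),(172,180)],"yellow":[(20,33)],"blue":[(102,125)]}
def caps(c,col,box,smin=130,vmin=60,amin=8):
    h=cv2.cvtColor(c["image"],cv2.COLOR_RGB2HSV);m=np.zeros(h.shape[:2],np.uint8)
    for a,b in HUE[col]: m|=cv2.inRange(h,(a,smin,vmin),(b,255,255))
    k=np.zeros_like(m);u0,v0,u1,v1=map(int,box);k[v0:v1,u0:u1]=255
    n,_,st,ce=cv2.connectedComponentsWithStats(m&k)
    return sorted([(int(st[i,4]),ce[i].round(1)) for i in range(1,n) if st[i,4]>=amin],key=lambda t:-t[0])
E
python3 - <<'E'
import pickle,numpy as np
from h import *
d=pickle.load(open("im0.pkl","rb"));T,S=d["top"],d["side"]
for nm,bt,bs in(("sample",(380,180,450,290),(300,250,410,330)),("ref",(140,165,215,265),(220,170,315,230))):
    for col in HUE:
        t=caps(T,col,bt);s=caps(S,col,bs)
        print(nm,col,t[:2],s[:2])
        if t and s: print("  ",[x if np.isscalar(x) else x.round(1) for x in tri([(T,t[0][1]),(S,s[0][1])])], plane(T,t[0][1],38).round(1))
# green far corners / tips by eye
for uv in((263,200),(225,290),(187,170),(152,261),(394,187),(420,184),(411,286),(438,281)): print(uv,plane(T,uv,42).round(0))
E
```

```text
sample red [(58, array([393.2, 201.3]))] [(60, array([405. , 257.9])), (48, array([368.2, 265.2]))]
   [array([ 607.1, -203.6,   52.9]), np.float64(35.06979364884303)] [ 578.8 -187.1   38. ]
sample yellow [(66, array([402.5, 247.1]))] [(53, array([332.5, 281.4]))]
   [array([ 487. , -205.8,   39.9]), np.float64(1.6559305024087059)] [ 488.7 -206.7   38. ]
sample blue [(55, array([405. , 270.7]))] [(47, array([312.1, 288.5]))]
   [array([ 441.2, -211.2,   40.8]), np.float64(1.5956872072025128)] [ 442.9 -212.2   38. ]
ref red [(56, array([156.9, 222.2]))] [(15, array([256.7, 181.8]))]
   [array([524.2, 276.5,  41.8]), np.float64(0.20526866857392023)] [524.5 277.8  38. ]
ref yellow [(58, array([176.2, 179.9]))] [(19, array([292.1, 180.9])), (18, array([311.3, 170.8]))]
   [array([609.3, 244.3,  40.9]), np.float64(0.620872703103052)] [610.5 244.9  38. ]
ref blue [(52, array([148. , 243.8]))] [(14, array([238.1, 182. ]))]
   [array([480.1, 290.7,  44.1]), np.float64(0.486036945707633)] [481.2 292.5  38. ]
(263, 200) [574.  69.  42.]
(225, 290) [395. 135.  42.]
(187, 170) [630. 223.  42.]
(152, 261) [447. 281.  42.]
(394, 187) [ 607. -188.   42.]
(420, 184) [ 614. -239.   42.]
(411, 286) [ 414. -224.   42.]
(438, 281) [ 425. -275.   42.]
```

View pics/wrist0.png

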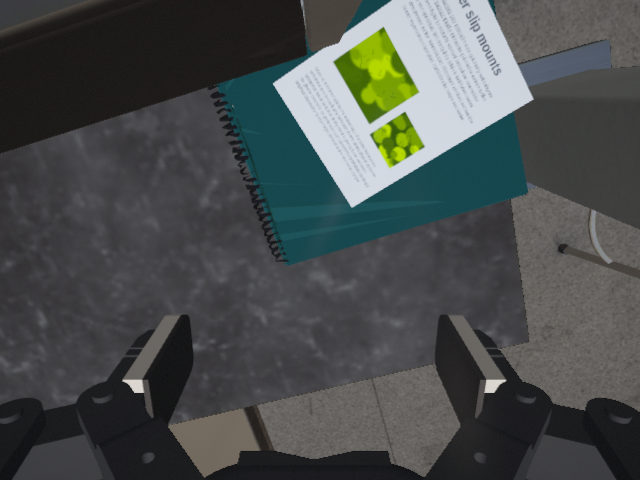

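The wrist view shows only the side counter, with the dark microwave at upper left. So I first back away along −y, then swing over the green cradle.

```bash
cat >> h.py <<'E'
def goto(xyz,yaw=None):   # yaw: world angle (deg) of tool y; prints tool-frame shift before/after turn
    from bench import arm
    s=arm.read_state();q=R.from_quat(s["ee_rot"]);M=q.as_matrix()
    d=np.array(xyz)-s["position"];cur=np.degrees(np.arctan2(M[1,1],M[0,1]))
    yaw=cur if yaw is None else yaw; dy=(yaw-cur+180)%360-180
    # target: tool straight down
    a=np.radians(yaw);Y=np.array([np.cos(a),np.sin(a),0]);Z=np.array([0,0,-1.]);G=np.stack([np.cross(Y,Z),Y,Z],1)
    rv=np.degrees(R.from_matrix(M.T@G).as_rotvec())
    print("t %.1f pos"%s["clock"],s["position"].round(1),"yaw %.2f"%cur,"| shift in present axes mm",(M.T@d).round(1),"turn",rv.round(2),"| shift after turn",(G.T@d).round(1),"F",s["contact_force"].round(1),"grip",round(s["gripper_width"],1),round(s["grasp_force"],1))
E
python3 - <<'E'
import pickle;from h import *
from bench import arm
d=pickle.load(open("im0.pkl","rb"));c=d["wrist"]
q=R.from_quat(arm.read_state()["ee_rot"])
print(q.inv().apply(R.from_quat(c["rotation"]).as_matrix().T).round(3), q.inv().apply(c["xyz"]-arm.read_state()["position"]).round(1))
goto([170,340,257])
E
python3 -m pendant '[[0.012,0.042,0,0,0,0,0.032],[0.012,0.042,0,0,0,0,0.032],[0.012,0.042,0,0,0,0,0.032],[0.012,0.042,0,0,0,0,0.032],[0.012,0.042,0,0,0,0,0.032],[0.012,0.042,0,0,0,0,0.032]]'
python3 - <<'E'
from h import *
goto([450,210,270],-200)
E
```

```text
[[-0.001  1.     0.   ]
 [-0.949 -0.001 -0.316]
 [-0.316 -0.     0.949]] [  81.8    0.6 -119.7]
t 0.1 pos [166.5 602.  255.5] yaw -105.47 | shift in present axes mm [ 73.3 251.6  -1.1] turn [ 0.1  -0.01  0.  ] | shift after turn [ 73.3 251.6  -1.5] F [ 0.2 -0.2 -0.4] grip 85.6 0.0
clock: 0.75
position: [168.8, 338.2, 255.9]
ee_rot: [0.991, -0.134, 0.0, 0.0]
contact_force: [-0.3, 0.4, 0.3]
gripper_width: 32.1
grasp_force: 0.0
t 0.8 pos [168.8 338.2 255.9] yaw -105.46 | shift in present axes mm [305.3  48.6 -14. ] turn [ 2.000e-02 -3.000e-02  9.454e+01] | shift after turn [  24.3 -308.1  -14.1] F [-0.3  0.4  0.3] grip 32.1 0.0
```

```bash
python3 -m pendant '[[0,0,0,0,0,8.59,0.032],[0,0,0,0,0,8.59,0.032],[0,0,0,0,0,8.59,0.032],[0,0,0,0,0,8.59,0.032],[0,0,0,0,0,8.59,0.032],[0,0,0,0,0,8.59,0.032],[0,0,0,0,0,8.59,0.032],[0,0,0,0,0,8.59,0.032],[0,0,0,0,0,8.59,0.032],[0,0,0,0,0,8.59,0.032],[0,0,0,0,0,8.59,0.032]]' | head -2
python3 - <<'E'
from h import *
goto([498,138,260],-200)
E
```

```text
clock: 1.85
position: [168.7, 340.0, 256.1]
t 1.9 pos [168.7 340.  256.1] yaw 159.69 | shift in present axes mm [  75.2 -378.9   -3.8] turn [ 0.   -0.02 -0.31] | shift after turn [  77.2 -378.5   -3.9] F [-0.3  0.2 -0.4] grip 32.0 0.0
```

```bash
python3 -m pendant '[[0.0075,-0.038,0,0,0,0,0.032],[0.0075,-0.038,0,0,0,0,0.032],[0.0075,-0.038,0,0,0,0,0.032],[0.0075,-0.038,0,0,0,0,0.032],[0.0075,-0.038,0,0,0,0,0.032],[0.0075,-0.038,0,0,0,0,0.032],[0.0075,-0.038,0,0,0,0,0.032],[0.0075,-0.038,0,0,0,0,0.032],[0.0075,-0.038,0,0,0,0,0.032],[0.0075,-0.038,0,0,0,0,0.032],[0,0,0,0,0,0,0.032],[0,0,0,0,0,0,0.032]]' | head -2
cat > snap.py <<'E'
import sys,pickle,cv2;from bench import arm;from h import *
r=arm.get_image("wrist");n=sys.argv[1];cv2.imwrite(f"pics/{n}.png",r["image"][:,:,::-1]);pickle.dump(r,open(n+".pkl","wb"))
goto(arm.read_state()["position"])
E
python3 snap.py gA
python3 -m pendant '[[0.025,0,0,0,0,0,0.032],[0.025,0,0,0,0,0,0.032],[0.03,0,0,0,0,0,0.032],[0,0,0,0,0,0,0.032],[0,0,0,0,0,0,0.032]]' | head -2
python3 snap.py gB
```

```text
clock: 3.05
position: [500.4, 139.5, 255.5]
t 3.1 pos [499.9 139.9 255.8] yaw 160.01 | shift in present axes mm [0. 0. 0.] turn [ 0.06 -0.04  0.  ] | shift after turn [0. 0. 0.] F [-0.3 -0.1  0.1] grip 32.6 0.0
clock: 3.6
position: [472.4, 65.3, 256.9]
t 3.6 pos [472.8  65.7 256.8] yaw 160.12 | shift in present axes mm [0. 0. 0.] turn [-0.04  0.05  0.  ] | shift after turn [0. 0. 0.] F [ 0.2 -0.2 -0.1] grip 32.4 0.0
```

View pics/gA.png

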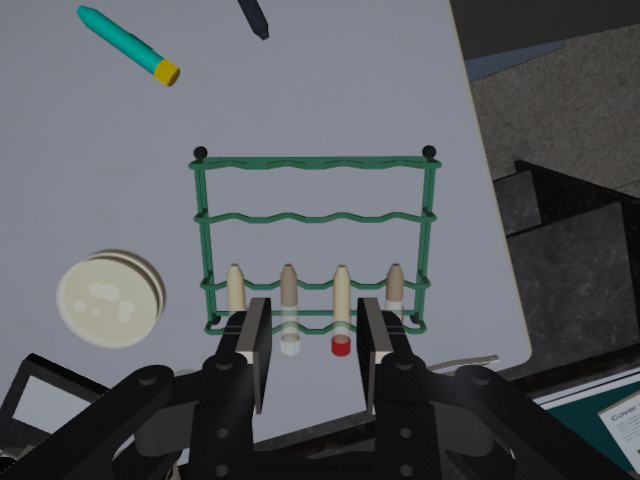

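View pics/gB.png

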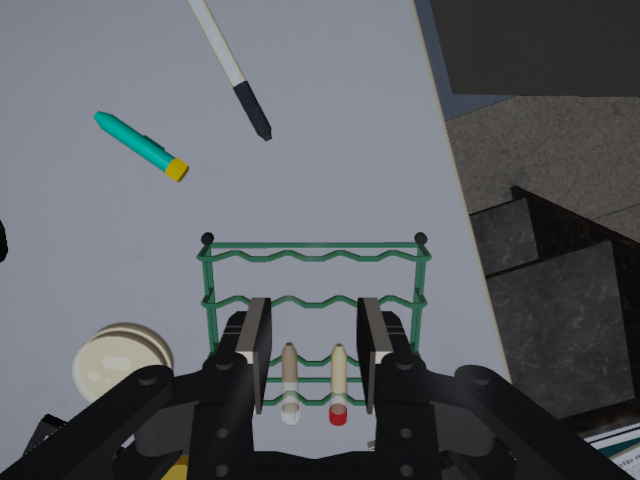

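In view A the front feet show at (200,152) and (428,152), the front wire at row ≈164 and the second at ≈216. The reference tips are at (235,264), (288,264), (342,265) and (396,264), and the wires run level with the image. In view B the feet are at (208,239) and (420,238), the wires at ≈257 and ≈301, and tips at (290,344) and (338,344).

```bash
cat > g.py <<'E'
import pickle;from h import *
A,B=[pickle.load(open(n+".pkl","rb")) for n in("gA","gB")]
def tips(c,cols,v0,v1):
    i=c["image"].astype(int);m=((i[...,0]-i[...,2])>12).astype(np.uint8);o=[]
    for u in cols:
        w=m[v0:v1,u-12:u+13];r=w.sum(1);v=np.argmax(r>=3)
        o.append((u-12+np.mean([np.mean(np.nonzero(w[v+k])[0]) for k in range(6,22)]),v0+v-1.))
    return o
def blob(c,u,v,r=9):
    w=(c["image"][v-r:v+r+1,u-r:u+r+1].max(2)<70);k=np.nonzero(w);return (u-r+k[1].mean(),v-r+k[0].mean(),w.sum())
def wire(c,u0,u1,v0,v1):  # green wire: centre row per column
    h=cv2.cvtColor(c["image"],cv2.COLOR_RGB2HSV);m=cv2.inRange(h,(60,90,30),(90,255,255))[v0:v1,u0:u1]>0
    vv=np.arange(v0,v1)[:,None];n=m.sum(0);return np.arange(u0,u1)[n>0],((m*vv).sum(0)/np.maximum(n,1))[n>0],n[n>0]
tA=tips(A,[235,288,342,396],250,300);tB=tips(B,[290,338],330,375)
print("tips A",np.round(tA,1).tolist(),"B",np.round(tB,1).tolist())
for t in tA: print(" z38",plane(A,t,38).round(1))
for a,b in zip(tA[1:3],tB): print(" tri",*tri([(A,a),(B,b)]))
bA=[blob(A,200,152),blob(A,428,152)];bB=[blob(B,208,239),blob(B,420,238)];print(np.round(bA+bB,1).tolist())
for a,b in zip(bA,bB): print(" ball",*tri([(A,a[:2]),(B,b[:2])]))
for c,w in((A,(205,230,200,235)),(B,(210,240,290,320))):
    pass
for n,c,bx in(("A2",A,(210,425,205,228)),("B2",B,(215,415,290,312)),("B1",B,(210,418,249,266))):
    u,v,k=wire(c,*bx);print(n,[(int(a),round(float(b),1),int(q)) for a,b,q in zip(u,v,k)][::6])
E
python3 g.py
```

```text
tips A [[234.8, 263.0], [288.0, 264.0], [341.4, 265.0], [394.9, 263.0]] B [[288.9, 342.0], [338.4, 343.0]]
 z38 [583.8 169.7  38. ]
 z38 [541.4 186.3  38. ]
 z38 [498.8 203.   38. ]
 z38 [455.2 217.   38. ]
 tri [542.05033047 187.4518095   34.86031677] 0.005692262969044617
 tri [499.16721889 204.24137963  34.77092917] 0.1884604302717876
[[199.9, 153.5, 163.0], [429.1, 153.1, 174.0], [207.0, 239.7, 144.0], [420.4, 239.1, 137.0]]
 ball [580.9162539   76.00556361   9.44361563] 0.033669726618420846
 ball [396.58691417 143.81182138   5.58012386] 0.27774805726438156
A2 [(210, 220.0, 5), (216, 219.0, 5), (222, 217.0, 5), (228, 216.0, 5), (234, 215.0, 5), (240, 216.0, 5), (246, 218.0, 5), (252, 220.0, 5), (258, 220.0, 5), (264, 220.0, 5), (270, 219.0, 5), (276, 217.0, 5), (282, 215.0, 5), (288, 215.0, 5), (294, 216.0, 5), (300, 218.0, 5), (306, 219.5, 6), (312, 219.5, 6), (318, 219.5, 4), (324, 219.0, 5), (330, 217.5, 4), (336, 215.5, 4), (342, 215.0, 5), (348, 215.5, 4), (354, 217.0, 5), (360, 219.0, 5), (366, 219.0, 5), (372, 219.0, 5), (378, 219.0, 5), (384, 218.0, 5), (390, 215.0, 5), (3
[... 445 characters left out ...]
383, 300.0, 5), (389, 298.0, 5), (395, 298.5, 4), (401, 301.0, 5), (407, 303.5, 4), (413, 307.0, 9)]
B1 [(210, 257.0, 17), (216, 258.0, 5), (222, 256.0, 5), (228, 254.0, 5), (234, 252.5, 4), (240, 253.0, 5), (246, 256.0, 5), (252, 258.5, 6), (258, 259.0, 5), (264, 259.0, 5), (270, 258.0, 5), (276, 255.5, 4), (282, 253.0, 5), (288, 252.5, 4), (294, 254.0, 5), (300, 256.0, 5), (306, 258.5, 4), (312, 259.0, 3), (318, 258.5, 4), (324, 258.0, 5), (330, 255.0, 5), (336, 253.0, 5), (342, 252.5, 4), (348, 254.0, 5), (354, 256.0, 5), (360, 258.5, 4), (366, 258.5, 4), (372, 258.5, 4), (378, 258.0, 5), (384, 255.0, 5), (390, 252.5, 4), (396, 252.5, 4), (402, 254.5, 4), (408, 256.0, 5), (414, 258.0, 5)]
```

```bash
cat >> g.py <<'E'
print("-----")
def valleys(c,bx,us):
    u,v,k=wire(c,*bx);o=[]
    for u0 in us:
        s=abs(u-u0)<11;p=np.polyfit(u[s]-u0,v[s],2);x=-p[1]/2/p[0];o.append((u0+x,np.polyval(p,x)))
    return o
a1=valleys(A,(205,425,154,173),[236,289,342,395]);a2=valleys(A,(210,425,205,228),[235,288,342,396])
b1=valleys(B,(210,418,249,266),[236,287,341,393]);b2=valleys(B,(215,415,290,312),[238,290,340,391])
yh=np.array([np.cos(np.radians(69.8)),np.sin(np.radians(69.8))])
for i in range(4):
    p,e=tri([(A,a1[i]),(B,b1[i])]);q,f=tri([(A,a2[i]),(B,b2[i])])
    pA,qA=plane(A,a1[i],26),plane(A,a2[i],26);pB,qB=plane(B,b1[i],26),plane(B,b2[i],26)
    d=(qA-pA)[:2]
    print("w1",p.round(1),round(e,2),"w2",q.round(1),round(f,2),"gap %.1f dir %.1f"%(np.linalg.norm(d),np.degrees(np.arctan2(d[1],d[0]))),"mid A",((pA+qA)/2)[:2].round(1),"mid B",((pB+qB)/2)[:2].round(1),"mid from tip",(plane(A,tA[i],37)[:2]-61.5*yh).round(1))
E
python3 g.py | sed '1,/-----/d'
```

```text
w1 [555.1  88.6  34.4] 0.62 w2 [571.1 131.7  29. ] 0.17 gap 45.6 dir 72.1 mid A [564.7 110.7] mid B [564.7 112. ] mid from tip [562.9 112.3]
w1 [511.3 104.1  34.9] 0.33 w2 [527.3 146.7  32.2] 0.3 gap 45.9 dir 69.6 mid A [520.  126.8] mid B [521.2 128.2] mid from tip [520.4 128.9]
w1 [467.7 120.1  35. ] 0.93 w2 [484.  163.7  28.5] 0.08 gap 45.9 dir 67.9 mid A [475.3 143.2] mid B [476.8 144. ] mid from tip [477.6 145.7]
w1 [425.6 135.5  34.3] 0.32 w2 [440.4 179.1  29.3] 0.0 gap 45.6 dir 69.5 mid A [432.1 158.8] mid B [432.9 159.9] mid from tip [433.9 159.8]
```

```bash
python3 -m pendant '[[0,0,0,0,0,-7.6,0.032],[0,0,0,0,0,-7.6,0.032],[0,0,0,0,0,-7.6,0.032],[0,0,0,0,0,-7.6,0.032]]' | head -2
python3 - <<'E'
from h import *
goto([524,-273,257],-169.6)
E
```

```text
clock: 4.05
position: [473.2, 66.2, 256.3]
t 4.0 pos [473.2  66.2 256.3] yaw -169.13 | shift in present axes mm [342.7  14.1  -0.8] turn [-0.01  0.01  0.47] | shift after turn [342.8  11.3  -0.7] F [-0.2  0.  -0. ] grip 32.0 0.0
```

```bash
python3 -m pendant '[[0.043,0.0015,0,0,0,0,0.032],[0.043,0.0015,0,0,0,0,0.032],[0.043,0.0015,0,0,0,0,0.032],[0.043,0.0015,0,0,0,0,0.032],[0.043,0.0015,0,0,0,0,0.032],[0.043,0.0015,0,0,0,0,0.032],[0.043,0.0015,0,0,0,0,0.032],[0.043,0.0015,0,0,0,0,0.032],[0,0,0,0,0,0,0.032],[0,0,0,0,0,0,0.032]]' | head -2
python3 snap.py sA
python3 -m pendant '[[0.025,0,0,0,0,0,0.032],[0.025,0,0,0,0,0,0.032],[0,0,0,0,0,0,0.032],[0,0,0,0,0,0,0.032]]' | head -2
python3 snap.py sB
```

```text
clock: 5.05
position: [524.1, -275.5, 255.5]
t 5.1 pos [ 524.1 -274.7  255.8] yaw -169.51 | shift in present axes mm [0. 0. 0.] turn [ 0.04  0.04 -0.  ] | shift after turn [0. 0. 0.] F [ 0.4 -0.1  0.2] grip 31.9 0.0
clock: 5.5
position: [533.0, -323.3, 256.2]
t 5.5 pos [ 533.  -323.1  256.4] yaw -169.45 | shift in present axes mm [0. 0. 0.] turn [ 0.    0.02 -0.  ] | shift after turn [0. 0. 0.] F [0.1 0.3 0.5] grip 32.1 0.0
```

View pics/sA.png

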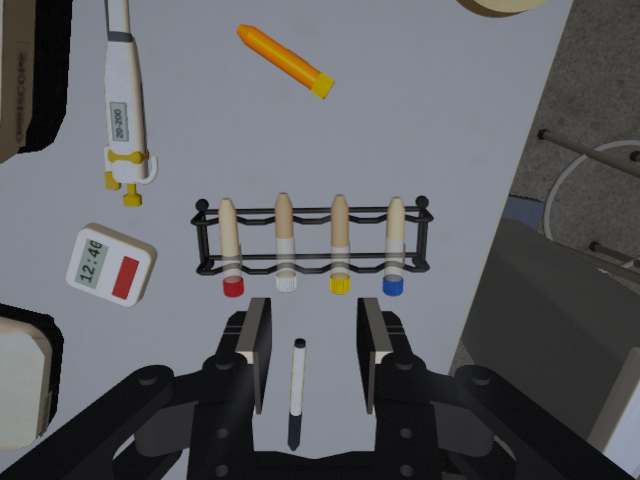

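View pics/sB.png

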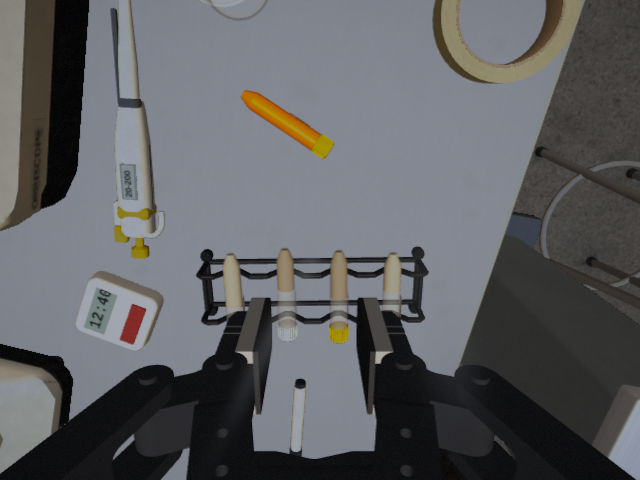

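View sA shows sample tips at (227,197), (284,192), (340,194) and (396,197), with cap ends near row 295. In sB the tips are at (232,254), (286,249), (339,250) and (392,253). The tool yaw matches the cradle.

```bash
cat > s.py <<'E'
import pickle;from h import *;from g import tips
A,B=[pickle.load(open(n+".pkl","rb")) for n in("sA","sB")]
print("=====")
tA=tips(A,[228,284,340,396],180,240);tB=tips(B,[232,286,339,392],238,290)
yh=np.array([np.cos(np.radians(100.5)),np.sin(np.radians(100.5))]);xh=np.array([yh[1],-yh[0]])
i=A["image"].astype(int);g=i.max(2)
for k,(n,u) in enumerate((("red",233),("white",287),("yellow",340),("blue",392))):
    if n=="white": m=(g[270:305,u-2:u+3].mean(1)>185)
    else: m=((g-i.min(2))[270:305,u-2:u+3].mean(1)>80)
    ve=270+np.nonzero(m)[0].max()+.5
    t=plane(A,tA[k],38);e=plane(A,(u,ve),47);P,r=tri([(A,tA[k]),(B,tB[k])])
    tb=plane(B,tB[k],38)
    print(n,np.round(tA[k],1),np.round(tB[k],1),"end",ve,"tri",P.round(1),round(r,2),"tip38",t[:2].round(1),tb[:2].round(1),"len %.1f dir %.1f"%(np.linalg.norm((e-t)[:2]),np.degrees(np.arctan2(*(e-t)[[1,0]]))),"mid",(t[:2]+42.5*yh).round(1),"cross %.1f along %.1f"%((t[:2])@xh,t[:2]@yh+42.5))
E
python3 s.py | sed '1,/=====/d'
```

```text
red [226.8 198. ] [230.9 253. ] end 296.5 tri [ 594.2 -261.7   35.3] 0.05 tip38 [ 593.7 -262.4] [ 593.9 -262.8] len 84.3 dir 101.4 mid [ 585.9 -220.6] cross 535.9 along -323.7Traceback (most recent call last):
  File "s.py", line 10, in <module>
    ve=270+np.nonzero(m)[0].max()+.5
           ~~~~~~~~~~~~~~~~~~~~^^
    return umr_maximum(a, axis, None, out, keepdims, initial, where)
ValueError: zero-size array to reduction operation maximum which has no identity
```

```bash
sed -i 's/^    ve=.*/    ve=270+np.nonzero(m)[0].max()+.5 if m.any() else 291.5/' s.py; python3 s.py | sed '1,/=====/d'; python3 -c "
from h import *
goto([569,-221,150],-169.5)"
```

```text
red [226.8 198. ] [230.9 253. ] end 296.5 tri [ 594.2 -261.7   35.3] 0.05 tip38 [ 593.7 -262.4] [ 593.9 -262.8] len 84.3 dir 101.4 mid [ 585.9 -220.6] cross 535.9 along -323.7
white [283.1 192. ] [284.6 248. ] end 291.5 tri [ 549.6 -275.5   37.8] 0.08 tip38 [ 549.5 -275.5] [ 549.6 -275.5] len 84.6 dir 101.7 mid [ 541.7 -233.8] cross 490.1 along -328.6
yellow [339.4 194. ] [338.5 250. ] end 293.5 tri [ 504.4 -282.1   38.3] 0.04 tip38 [ 504.3 -282.1] [ 504.4 -282. ] len 84.8 dir 101.4 mid [ 496.6 -240.3] cross 444.4 along -326.8
blue [395.8 197. ] [392.4 252. ] end 295.5 tri [ 457.5 -286.8   32.8] 0.03 tip38 [ 458.7 -287.9] [ 458.9 -288.6] len 84.2 dir 100.5 mid [ 451.  -246.1] cross 398.6 along -324.1
t 5.5 pos [ 533.  -323.1  256.4] yaw -169.45 | shift in present axes mm [-93.8 -54.1 106.4] turn [0.   0.02 0.05] | shift after turn [-93.9 -54.  106.4] F [0.1 0.3 0.5] grip 32.1 0.0
```

Lengths (84–85 mm), spacing (≈46 mm) and heights (33–38 mm) agree with the text. Blue first.

```bash
python3 -c "
from h import *
goto([450.7,-246.2,110],-169.2)"
```

```text
t 5.5 pos [ 533.  -323.1  256.4] yaw -169.45 | shift in present axes mm [-90.6  66.8 146.4] turn [ 0.    0.02 -0.25] | shift after turn [-91.   66.4 146.4] F [0.1 0.3 0.5] grip 32.1 0.0
```

```bash
python3 -m pendant '[[-0.0181,0.0134,0.0292,0,0,-0.05,0.032],[-0.0181,0.0134,0.0292,0,0,-0.05,0.032],[-0.0181,0.0134,0.0292,0,0,-0.05,0.032],[-0.0181,0.0134,0.0292,0,0,-0.05,0.032],[-0.0181,0.0134,0.0292,0,0,-0.05,0.032],[0,0,0,0,0,0,0.032],[0,0,0,0,0,0,0.032]]' | head -2
python3 snap.py b1
python3 -c "
from h import *
goto([450.7,-246.2,43],-169.2)"
```

```text
clock: 6.25
position: [450.6, -247.0, 110.7]
t 6.3 pos [ 451.7 -247.6  111.5] yaw -169.17 | shift in present axes mm [0. 0. 0.] turn [-0.13 -0.09 -0.  ] | shift after turn [0. 0. 0.] F [ 0.6 -0.7  0.7] grip 31.9 0.0
t 6.3 pos [ 451.7 -247.6  111.5] yaw -169.17 | shift in present axes mm [-1.7  0.9 68.5] turn [-0.13 -0.09  0.03] | shift after turn [-1.6  0.8 68.5] F [ 0.6 -0.7  0.7] grip 31.9 0.0
```

View pics/b1.png

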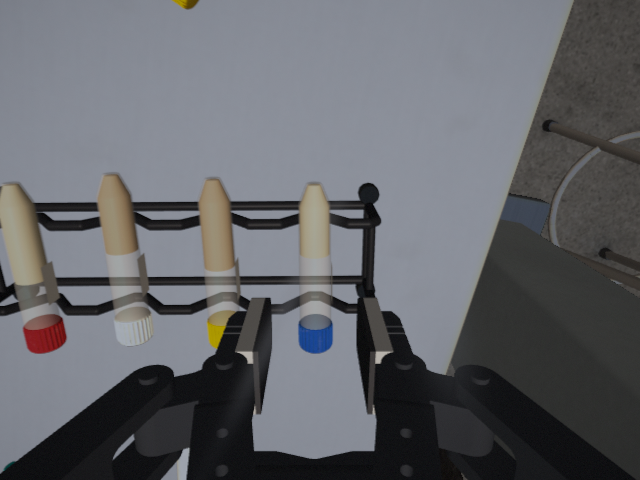

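The blue tube sits midway between the fingers at u≈315, and its neighbour is clear of the left finger. Descend and grip.

```bash
python3 -m pendant '[[0,0,0.03,0,0,0,0.032],[0,0,0.025,0,0,0,0.032],[0,0,0.012,0,0,0,0.032],[0,0,0,0,0,0,0.032],[0,0,0,0,0,0,0.0],[0,0,0,0,0,0,0.0],[0,0,0,0,0,0,0.0],[0,0,0,0,0,0,0.0],[0,0,0,0,0,0,0.0]]'
python3 -m pendant '[[0,0,-0.02,0,0,0,0.0],[0,0,-0.04,0,0,0,0.0],[0,0,-0.04,0,0,0,0.0],[0,0,0,0,0,7.6,0.0],[0,0,0,0,0,7.6,0.0],[0,0,0,0,0,7.6,0.0],[0,0,0,0,0,7.6,0.0],[0,0,0,0,0,0.6,0]]'
python3 -c "
from h import *
goto([433.4,159.8,145],159.8)"
```

```text
clock: 7.2
position: [450.5, -248.1, 44.1]
ee_rot: [0.77, -0.638, 0.0, -0.0]
contact_force: [-2.0, -0.7, 5.6]
gripper_width: 13.8
grasp_force: 58.9
clock: 8.0
position: [451.0, -247.9, 143.4]
ee_rot: [-0.571, 0.821, -0.001, 0.001]
contact_force: [0.1, -0.5, -0.0]
gripper_width: 13.7
grasp_force: 58.5
t 8.0 pos [ 451.  -247.9  143.4] yaw 159.68 | shift in present axes mm [-376.2  158.1   -1.6] turn [-0.1   0.03 -0.12] | shift after turn [-376.6  157.3   -1.6] F [ 0.1 -0.5 -0. ] grip 13.7 58.5
```

```bash
python3 -m pendant '[[-0.0375,0.0158,0,0,0,0,0],[-0.0375,0.0158,0,0,0,0,0],[-0.0375,0.0158,0,0,0,0,0],[-0.0375,0.0158,0,0,0,0,0],[-0.0375,0.0158,0,0,0,0,0],[-0.0375,0.0158,0,0,0,0,0],[-0.0375,0.0158,0,0,0,0,0],[-0.0375,0.0158,0,0,0,0,0],[-0.0375,0.0158,0,0,0,0,0],[-0.0375,0.0158,0,0,0,0,0],[0,0,0,0,0,0,0],[0,0,0,0,0,0,0]]' |head -2
python3 snap.py b2
python3 -c "
from h import *
goto([432.8,158.1,50],159.8)"
```

```text
clock: 9.2
position: [432.2, 159.6, 143.2]
t 9.2 pos [432.  158.6 143.1] yaw 159.81 | shift in present axes mm [0. 0. 0.] turn [ 0.02 -0.01  0.  ] | shift after turn [0. 0. 0.] F [-0.8  0.6 -0.1] grip 14.0 58.6
t 9.2 pos [432.  158.6 143.1] yaw 159.81 | shift in present axes mm [ 0.2 -0.9 93.1] turn [ 0.02 -0.01  0.01] | shift after turn [ 0.2 -0.9 93.1] F [-0.8  0.6 -0.1] grip 14.0 58.6
```

View pics/b2.png

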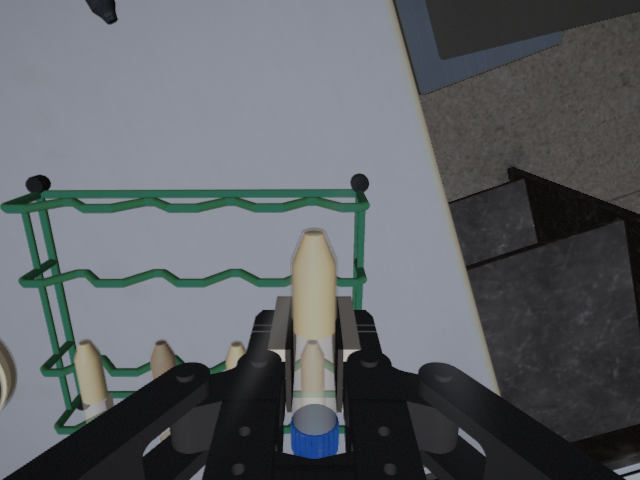

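Blue is firmly held: tip at (314,229), cap at (315,435), and the blue reference's tip directly below at (313,342).

```bash
cat > hold.py <<'E'
import pickle,sys;from h import *
from bench import arm
n,u,v=sys.argv[1],float(sys.argv[2]),float(sys.argv[3])
c=pickle.load(open(n+".pkl","rb"));s=arm.read_state();q=R.from_quat(s["ee_rot"])
for dz in(6,9): print("tip in tool frame",q.inv().apply(plane(c,(u,v),s["position"][2]-dz)-s["position"]).round(1))
E
python3 hold.py b2 314 229.5
python3 -m pendant '[[0,0,0.04,0,0,0,0],[0,-0.0005,0.03,0,0,0,0],[0,-0.0004,0.015,0,0,0,0],[0,0,0.006,0,0,0,0],[0,0,0,0,0,0,0],[0,0,0,0,0,0,0]]'
python3 -c "
from h import *
goto([432.8,158.1,44],159.8)"
```

```text
tip in tool frame [40.  -0.5  6. ]
tip in tool frame [39.  -0.5  9. ]
clock: 9.85
position: [433.7, 158.1, 53.1]
ee_rot: [-0.571, 0.821, -0.0, 0.001]
contact_force: [0.0, 0.4, -0.2]
gripper_width: 13.4
grasp_force: 58.6
t 9.8 pos [433.7 158.1  53.1] yaw 159.68 | shift in present axes mm [0.4 0.9 9.1] turn [-0.05  0.07 -0.12] | shift after turn [0.3 0.9 9.1] F [ 0.   0.4 -0.2] grip 13.4 58.6
```

```bash
python3 -m pendant '[[0.0005,0,0.005,0,0,0,0],[0,0,0.0035,0,0,0,0],[0,0,0,0,0,0,0],[0,0,0,0,0,0,0.032],[0,0,0,0,0,0,0.032],[0,0,0,0,0,0,0.032],[0,0,0,0,0,0,0.032]]'
python3 -m pendant '[[0,0,-0.02,0,0,0,0.032],[0,0,-0.04,0,0,0,0.032],[0,0,-0.04,0,0,0,0.032],[0.025,0,-0.02,0,0,0,0.032],[0.04,0,0,0,0,0,0.032],[0,0,0,0,0,0,0.032]]' | head -2
python3 snap.py b3
```

```text
clock: 10.55
position: [432.9, 157.7, 43.8]
ee_rot: [-0.571, 0.821, -0.0, -0.0]
contact_force: [-0.1, 0.1, 0.0]
gripper_width: 32.1
grasp_force: 0.0
clock: 11.15
position: [407.8, 93.9, 164.1]
t 11.2 pos [409.3  95.3 164.1] yaw 159.58 | shift in present axes mm [0. 0. 0.] turn [ 0.    0.03 -0.  ] | shift after turn [0. 0. 0.] F [ 0.1  0.2 -0.6] grip 32.2 0.0
```

View pics/b3.png

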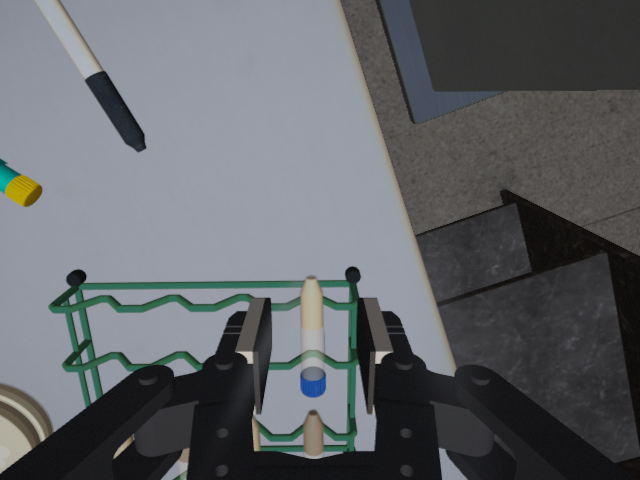

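Blue lies in its notch in line with the blue reference: tip (312,277), cap (313,383), reference tip (314,411). Check its spacing and plan the next pick, yellow.

```bash
python3 -c "
import pickle;from h import *
c=pickle.load(open('b3.pkl','rb'));a=plane(c,(312,277.5),38);b=plane(c,(314,411.5),38)
w1=plane(c,(330,306),28);w2=plane(c,(330,365),28);y=np.array([.345,.938])
print('tip-tip',np.linalg.norm((b-a)[:2]),'(104)  tip',a[:2].round(1),(a[:2]@y).round(1),'expect',299.8-42.5, 'wires',w1[:2]@y,w2[:2]@y,'expect',277.8,321.8)
goto([496.2,-240.4,164],-169.2)"
python3 -m pendant '[[0,0,0,0,0,-7.7,0.032],[0,0,0,0,0,-7.7,0.032],[0,0,0,0,0,-7.7,0.032],[0,0,0,0,0,-7.7,0.032]]'|head -2
python3 -c "
from h import *
goto([496.2,-240.4,110],-169.2)"
```

```text
tip-tip 103.56410967181796 (104)  tip [419.7 121.1] 258.4 expect 257.3 wires 283.8661797472044 330.44924451803473 expect 277.8 321.8
t 11.2 pos [409.3  95.3 164.1] yaw 159.58 | shift in present axes mm [ 284.3 -198.6   -0. ] turn [-1.000e-02  3.000e-02 -3.122e+01] | shift after turn [ 3.46e+02 -2.25e+01  1.00e-01] F [ 0.1  0.2 -0.6] grip 32.2 0.0
clock: 11.6
position: [410.8, 97.4, 163.6]
t 11.6 pos [410.8  97.4 163.6] yaw -169.15 | shift in present axes mm [347.8 -20.3  53.6] turn [ 0.01 -0.01  0.05] | shift after turn [347.8 -20.6  53.6] F [-0.5  0.1  0.6] grip 31.9 0.0
```

```bash
python3 -m pendant '[[0.0434,-0.0026,0,0,0,0,0.032],[0.0434,-0.0026,0,0,0,0,0.032],[0.0434,-0.0026,0,0,0,0,0.032],[0.0434,-0.0026,0,0,0,0,0.032],[0.0434,-0.0026,0.005,0,0,0,0.032],[0.0434,-0.0026,0.012,0,0,0,0.032],[0.0434,-0.0026,0.018,0,0,0,0.032],[0.0434,-0.0026,0.018,0,0,0,0.032],[0,0,0,0,0,0,0.032],[0,0,0,0,0,0,0.032]]'|head -2
python3 -c "
from h import *
goto([496.2,-240.4,43.5],-169.2)"
```

```text
clock: 12.6
position: [494.1, -241.5, 109.3]
t 12.6 pos [ 494.1 -241.5  109.3] yaw -169.60 | shift in present axes mm [-0.6 -2.5 65.8] turn [ 0.14  0.05 -0.4 ] | shift after turn [-0.6 -2.3 65.8] F [-0.9 -0.5  0.7] grip 32.2 0.0
```

```bash
python3 -m pendant '[[0,-0.0018,0.03,0,0,-0.2,0.032],[0,0,0.025,0,0,0,0.032],[0,0,0.011,0,0,0,0.032],[0,0,0,0,0,0,0.032],[0,0,0,0,0,0,0.0],[0,0,0,0,0,0,0.0],[0,0,0,0,0,0,0.0],[0,0,0,0,0,0,0.0],[0,0,0,0,0,0,0.0]]'
python3 -m pendant '[[0,0,-0.02,0,0,0,0.0],[0,0,-0.04,0,0,0,0.0],[0,0,-0.04,0,0,0,0.0],[0,0,0,0,0,7.7,0.0],[0,0,0,0,0,7.7,0.0],[0,0,0,0,0,7.7,0.0],[0,0,0,0,0,7.7,0.0],[0,0,0,0,0,0.2,0]]'
python3 -c "
from h import *
goto([562.9,112.2,145],159.8)"
```

```text
clock: 13.5
position: [496.0, -240.4, 45.7]
ee_rot: [0.77, -0.638, 0.0, -0.0]
contact_force: [-3.4, 2.6, 6.5]
gripper_width: 13.3
grasp_force: 58.9
clock: 14.3
position: [496.4, -240.7, 145.0]
ee_rot: [-0.571, 0.821, -0.001, 0.001]
contact_force: [0.1, -0.2, -0.1]
gripper_width: 13.5
grasp_force: 58.6
t 14.3 pos [ 496.4 -240.7  145. ] yaw 159.70 | shift in present axes mm [-3.54e+02  6.01e+01 -1.00e-01] turn [-0.1   0.01 -0.1 ] | shift after turn [-354.1   59.5   -0. ] F [ 0.1 -0.2 -0.1] grip 13.5 58.6
```

```bash
python3 -m pendant '[[-0.0393,0.0066,0,0,0,0,0],[-0.0393,0.0066,0,0,0,0,0],[-0.0393,0.0066,0,0,0,0,0],[-0.0393,0.0066,0,0,0,0,0],[-0.0393,0.0066,0,0,0,0,0],[-0.0393,0.0066,0,0,0,0,0],[-0.0393,0.0066,0,0,0,0,0],[-0.0393,0.0066,0,0,0,0,0],[-0.0393,0.0066,0,0,0,0,0],[0,0,0,0,0,0,0],[0,0,0,0,0,0,0]]' |head -2
python3 snap.py y2
cat > tip.py <<'E'
import sys,pickle;from h import *;from g import tips
c=pickle.load(open(sys.argv[1]+".pkl","rb"));t=tips(c,[314],205,260);print("held tip px",np.round(t,1))
E
python3 tip.py y2 | tail -1; python3 tip.py b2|tail -1
python3 -c "
from h import *
goto([562.9,112.2,45],159.8)"
```

```text
clock: 15.4
position: [563.0, 112.7, 144.5]
t 15.4 pos [562.7 111.8 144.5] yaw 159.81 | shift in present axes mm [0. 0. 0.] turn [ 0.02 -0.01  0.  ] | shift after turn [0. 0. 0.] F [ 0.4 -0.4 -0.4] grip 13.8 58.6
held tip px [[314. 222.]]
held tip px [[313.9 230. ]]
t 15.4 pos [562.7 111.8 144.5] yaw 159.81 | shift in present axes mm [-0.5 -0.1 99.5] turn [ 0.02 -0.01  0.01] | shift after turn [-0.5 -0.1 99.5] F [ 0.4 -0.4 -0.4] grip 13.8 58.6
```

```bash
python3 -m pendant '[[0,0,0.04,0,0,0,0],[0,0,0.035,0,0,0,0],[0,0,0.015,0,0,0,0],[0,0,0.006,0,0,0,0],[0,0,0.003,0,0,0,0],[0,0,0,0,0,0,0],[0,0,0,0,0,0,0.032],[0,0,0,0,0,0,0.032],[0,0,0,0,0,0,0.032],[0,0,0,0,0,0,0.032]]'
python3 -m pendant '[[0,0,-0.02,0,0,0,0.032],[0,0,-0.04,0,0,0,0.032],[0,0,-0.04,0,0,0,0.032],[0,0,0,0,0,-7.7,0.032],[0,0,0,0,0,-7.7,0.032],[0,0,0,0,0,-7.7,0.032],[0,0,0,0,0,-7.7,0.032],[0,0,0,0,0,-0.2,0.032]]' | head -2
python3 -c "
from h import *
goto([541.4,-233.8,110],-169.2)"
```

```text
clock: 16.45
position: [563.1, 112.1, 46.2]
ee_rot: [-0.572, 0.821, -0.0, 0.001]
contact_force: [0.0, -0.5, -0.3]
gripper_width: 31.9
grasp_force: 0.0
clock: 17.25
position: [562.8, 111.9, 146.0]
t 17.2 pos [562.8 111.9 146. ] yaw -169.29 | shift in present axes mm [335.8  85.3  35.9] turn [-0.01  0.01 -0.09] | shift after turn [335.6  85.8  36. ] F [ 0.  -0.7 -0.3] grip 32.0 0.0
```

White next.

```bash
python3 -m pendant '[[0.042,0.0107,0,0,0,0,0.032],[0.042,0.0107,0,0,0,0,0.032],[0.042,0.0107,0,0,0,0,0.032],[0.042,0.0107,0,0,0,0,0.032],[0.042,0.0107,0,0,0,0,0.032],[0.042,0.0107,0.012,0,0,0,0.032],[0.042,0.0107,0.012,0,0,0,0.032],[0.042,0.0107,0.012,0,0,0,0.032],[0,0,0,0,0,0,0.032],[0,0,0,0,0,0,0.032]]'|head -2
python3 -c "
from h import *
goto([541.4,-233.8,44],-169.2)"
```

```text
clock: 18.25
position: [540.6, -235.2, 109.2]
t 18.2 pos [ 540.6 -235.2  109.2] yaw -169.55 | shift in present axes mm [-1.2 -1.1 65.2] turn [ 0.06  0.02 -0.35] | shift after turn [-1.2 -1.  65.2] F [ 0.5  0.2 -0.1] grip 32.6 0.0
```

```bash
python3 -m pendant '[[-0.001,-0.001,0.03,0,0,-0.2,0.032],[0,0,0.025,0,0,0,0.032],[0,0,0.01,0,0,0,0.032],[0,0,0,0,0,0,0.032],[0,0,0,0,0,0,0.0],[0,0,0,0,0,0,0.0],[0,0,0,0,0,0,0.0],[0,0,0,0,0,0,0.0],[0,0,0,0,0,0,0.0]]'
python3 -m pendant '[[0,0,-0.02,0,0,0,0.0],[0,0,-0.04,0,0,0,0.0],[0,0,-0.04,0,0,0,0.0],[0,0,0,0,0,7.7,0.0],[0,0,0,0,0,7.7,0.0],[0,0,0,0,0,7.7,0.0],[0,0,0,0,0,7.7,0.0],[0,0,0,0,0,0.2,0]]'
python3 -c "
from h import *
goto([519.7,128.1,145],159.8)"
```

```text
clock: 19.15
position: [541.5, -232.8, 45.7]
ee_rot: [0.771, -0.637, -0.0, 0.0]
contact_force: [-4.9, 3.7, 6.9]
gripper_width: 13.6
grasp_force: 58.9
clock: 19.95
position: [543.1, -233.3, 145.4]
ee_rot: [-0.573, 0.82, -0.001, 0.001]
contact_force: [0.6, 0.2, -0.5]
gripper_width: 13.7
grasp_force: 58.7
t 19.9 pos [ 543.1 -233.3  145.4] yaw 159.91 | shift in present axes mm [-331.4  146.1    0. ] turn [-0.19  0.02  0.11] | shift after turn [-331.1  146.8    0.4] F [ 0.6  0.2 -0.5] grip 13.7 58.7
```

```bash
python3 -m pendant '[[-0.0368,0.0163,0,0,0,0,0],[-0.0368,0.0163,0,0,0,0,0],[-0.0368,0.0163,0,0,0,0,0],[-0.0368,0.0163,0,0,0,0,0],[-0.0368,0.0163,0,0,0,0,0],[-0.0368,0.0163,0,0,0,0,0],[-0.0368,0.0163,0,0,0,0,0],[-0.0368,0.0163,0,0,0,0,0],[-0.0368,0.0163,0,0,0,0,0],[0,0,0,0,0,0,0],[0,0,0,0,0,0,0]]' |head -2
python3 snap.py w2; python3 tip.py w2 | tail -1
python3 -c "
from h import *
goto([519.7,128.1,45.5],159.8)"
```

```text
clock: 21.05
position: [518.4, 129.6, 145.0]
t 21.1 pos [518.2 128.7 144.9] yaw 160.03 | shift in present axes mm [0. 0. 0.] turn [-0.03  0.04  0.  ] | shift after turn [0. 0. 0.] F [0.1 0.5 0.9] grip 13.7 58.7
held tip px [[314.1 220. ]]
t 21.1 pos [518.2 128.7 144.9] yaw 160.03 | shift in present axes mm [ 0.1 -1.5 99.4] turn [-0.03  0.04  0.23] | shift after turn [ 0.  -1.6 99.4] F [0.1 0.5 0.9] grip 13.7 58.7
```

```bash
python3 -m pendant '[[-0.0005,-0.0012,0.04,0,0,0.2,0],[0,0,0.035,0,0,0,0],[0,0,0.015,0,0,0,0],[0,0,0.006,0,0,0,0],[0,0,0.003,0,0,0,0],[0,0,0,0,0,0,0],[0,0,0,0,0,0,0.032],[0,0,0,0,0,0,0.032],[0,0,0,0,0,0,0.032],[0,0,0,0,0,0,0.032]]'
python3 -m pendant '[[0,0,-0.02,0,0,0,0.032],[0,0,-0.04,0,0,0,0.032],[0,0,-0.04,0,0,0,0.032],[0,0,0,0,0,-7.7,0.032],[0,0,0,0,0,-7.7,0.032],[0,0,0,0,0,-7.7,0.032],[0,0,0,0,0,-7.7,0.032],[0,0,0,0,0,-0.2,0.032]]' | head -2
python3 -c "
from h import *
goto([585.6,-220.7,110],-169.2)"
```

```text
clock: 22.1
position: [519.4, 128.7, 46.2]
ee_rot: [-0.572, 0.821, -0.0, 0.0]
contact_force: [0.1, -0.0, 0.7]
gripper_width: 31.5
grasp_force: 0.0
clock: 22.9
position: [519.2, 128.5, 146.0]
t 22.9 pos [519.2 128.5 146. ] yaw -169.29 | shift in present axes mm [355.5  -0.4  35.9] turn [-0.01  0.01 -0.09] | shift after turn [3.555e+02 2.000e-01 3.600e+01] F [ 0.2  0.6 -0.5] grip 32.0 0.0
```

Now red.

```bash
python3 -m pendant '[[0.0444,0,0,0,0,0,0.032],[0.0444,0,0,0,0,0,0.032],[0.0444,0,0,0,0,0,0.032],[0.0444,0,0,0,0,0,0.032],[0.0444,0,0,0,0,0,0.032],[0.0444,0,0.012,0,0,0,0.032],[0.0444,0,0.012,0,0,0,0.032],[0.0444,0,0.012,0,0,0,0.032],[0,0,0,0,0,0,0.032],[0,0,0,0,0,0,0.032]]'|head -2
python3 -c "
from h import *
goto([585.6,-220.7,44],-169.2)"
```

```text
clock: 23.9
position: [584.7, -221.6, 108.9]
t 23.9 pos [ 584.7 -221.6  108.9] yaw -169.55 | shift in present axes mm [-0.7 -1.1 64.9] turn [ 0.08  0.03 -0.35] | shift after turn [-0.7 -1.  64.9] F [0.2 1.1 0.8] grip 32.1 0.0
```

```bash
python3 -m pendant '[[-0.0006,-0.001,0.03,0,0,-0.2,0.032],[0,0,0.025,0,0,0,0.032],[0,0,0.0095,0,0,0,0.032],[0,0,0,0,0,0,0.032],[0,0,0,0,0,0,0.0],[0,0,0,0,0,0,0.0],[0,0,0,0,0,0,0.0],[0,0,0,0,0,0,0.0],[0,0,0,0,0,0,0.0]]'
python3 -m pendant '[[0,0,-0.02,0,0,0,0.0],[0,0,-0.04,0,0,0,0.0],[0,0,-0.04,0,0,0,0.0],[0,0,0,0,0,7.7,0.0],[0,0,0,0,0,7.7,0.0],[0,0,0,0,0,7.7,0.0],[0,0,0,0,0,7.7,0.0],[0,0,0,0,0,0.1,0]]'
python3 -c "
from h import *
goto([476.6,144.0,145],159.8)"
```

```text
clock: 24.8
position: [585.9, -219.6, 46.4]
ee_rot: [0.771, -0.637, -0.0, -0.0]
contact_force: [-4.9, 2.1, 6.1]
gripper_width: 13.4
grasp_force: 58.8
clock: 25.6
position: [587.1, -220.0, 145.8]
ee_rot: [-0.574, 0.819, -0.001, 0.001]
contact_force: [-0.3, 0.5, 0.5]
gripper_width: 13.4
grasp_force: 58.7
t 25.6 pos [ 587.1 -220.   145.8] yaw 160.01 | shift in present axes mm [-3.043e+02  2.283e+02  2.000e-01] turn [-0.17  0.03  0.21] | shift after turn [-303.4  229.4    0.8] F [-0.3  0.5  0.5] grip 13.4 58.7
```

```bash
python3 -m pendant '[[-0.0338,0.0254,0,0,0,0,0],[-0.0338,0.0254,0,0,0,0,0],[-0.0338,0.0254,0,0,0,0,0],[-0.0338,0.0254,0,0,0,0,0],[-0.0338,0.0254,0,0,0,0,0],[-0.0338,0.0254,0,0,0,0,0],[-0.0338,0.0254,0,0,0,0,0],[-0.0338,0.0254,0,0,0,0,0],[-0.0338,0.0254,0,0,0,0,0],[0,0,0,0,0,0,0],[0,0,0,0,0,0,0]]' |head -2
python3 snap.py r2; python3 tip.py r2 | tail -1
python3 -c "
from h import *
goto([476.6,144.0,46],159.8)"
```

```text
clock: 26.7
position: [475.6, 145.5, 145.7]
t 26.8 pos [475.6 144.6 145.5] yaw 160.13 | shift in present axes mm [0. 0. 0.] turn [-0.04  0.05  0.  ] | shift after turn [0. 0. 0.] F [-0.  -0.9  0.5] grip 13.8 58.7
held tip px [[314. 218.]]
t 26.8 pos [475.6 144.6 145.5] yaw 160.13 | shift in present axes mm [ 0.3 -1.  99.5] turn [-0.04  0.05  0.33] | shift after turn [ 0.2 -1.1 99.5] F [-0.  -0.9  0.5] grip 13.8 58.7
```

```bash
python3 -m pendant '[[-0.0008,-0.001,0.04,0,0,0.3,0],[0,0,0.035,0,0,0,0],[0,0,0.015,0,0,0,0],[0,0,0.006,0,0,0,0],[0,0,0.003,0,0,0,0],[0,0,0,0,0,0,0],[0,0,0,0,0,0,0.032],[0,0,0,0,0,0,0.032],[0,0,0,0,0,0,0.032],[0,0,0,0,0,0,0.032]]'
python3 -m pendant '[[0,0,-0.02,0,0,0,0.032],[0,0,-0.04,0,0,0,0.032],[0,0,-0.05,0,0,0,0.032],[0.02,0,-0.05,0,0,0,0.032],[0.04,0,-0.04,0,0,0,0.032],[0.04,0,0,0,0,0,0.032],[0.02,0,0,0,0,0,0.032],[0,0,0,0,0,0,0.032],[0,0,0,0,0,0,0.032]]' | head -2
python3 snap.py fin
```

```text
clock: 27.75
position: [476.7, 144.9, 46.7]
ee_rot: [-0.572, 0.821, 0.0, 0.001]
contact_force: [-0.6, -0.9, 0.3]
gripper_width: 31.8
grasp_force: 0.0
clock: 28.65
position: [437.1, 37.8, 238.4]
t 28.7 pos [437.4  38.3 238.2] yaw 159.72 | shift in present axes mm [0. 0. 0.] turn [-0.03  0.02  0.  ] | shift after turn [0. 0. 0.] F [ 0.3 -0.3  0.2] grip 31.9 0.0
```

View pics/fin.png

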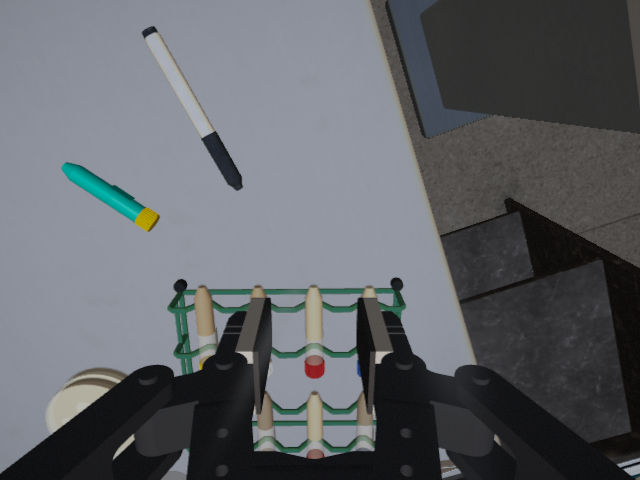

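All four lie in the notches with tips level at row ≈286; red is at u=314 in line with its reference tip (315,391). One last check from the top camera and of the tip spacings.

Run:
```python
import pickle;from h import *;from g import tips
from bench import arm
c=pickle.load(open('fin.pkl','rb'))
t=tips(c,[204,314,369],275,310);q=tips(c,[265,314,364],380,415)
y=np.array([.345,.938])
print("=====");P=[plane(c,x,38)[:2] for x in t];Q=[plane(c,x,38)[:2] for x in q]
print("sample tips along",[round(p@y,1) for p in P],"ref tips",[round(p@y,1) for p in Q],"expect diff 104")
r=arm.get_image("top");cv2.imwrite("pics/topfin.png",cv2.resize(r["image"][155:305,130:280,::-1],None,fx=4,fy=4,interpolation=cv2.INTER_CUBIC))
```

```text
tips A [[234.8, 263.0], [288.0, 264.0], [341.4, 265.0], [394.9, 263.0]] B [[288.9, 342.0], [338.4, 343.0]]
 z38 [583.8 169.7  38. ]
 z38 [541.4 186.3  38. ]
 z38 [498.8 203.   38. ]
 z38 [455.2 217.   38. ]
 tri [542.05033047 187.4518095   34.86031677] 0.005692262969044617
 tri [499.16721889 204.24137963  34.77092917] 0.1884604302717876
[[199.9, 153.5, 163.0], [429.1, 153.1, 174.0], [207.0, 239.7, 144.0], [420.4, 239.1, 137.0]]
 ball [580.9162539   76.00556361   9.44361563] 0.033669726618420846
 ball [396.58691417 143.81182138   5.58012386] 0.27774805726438156
A2 [(210, 220.0, 5), (216, 219.0, 5), (222, 217.0, 5), (228, 216.0, 5), (234, 215.0, 5), (240, 216.0, 5), (246, 218.0, 5), (252, 220.0, 5), (258, 220.0, 5), (264, 220.0, 5), (270, 219.0, 5), (276, 217.0, 5), (282, 215.0, 5), (288, 215.0, 5), (294, 216.0, 5), (300, 218.0, 5), (306, 219.5, 6), (312, 219.5, 6), (318, 219.5, 4), (324, 219.0, 5), (330, 217.5, 4), (336, 215.5, 4), (342, 215.0, 5), (348, 215.5, 4), (354, 217.0, 5), (360, 219.0, 5), (366, 219.0, 5), (372, 219.0, 5), (378, 219.0, 5), (384, 218.0, 5), (390, 215.0, 5), (3
[... 1107 characters left out ...]
 4), (408, 256.0, 5), (414, 258.0, 5)]
-----
w1 [555.1  88.6  34.4] 0.62 w2 [571.1 131.7  29. ] 0.17 gap 45.6 dir 72.1 mid A [564.7 110.7] mid B [564.7 112. ] mid from tip [562.9 112.3]
w1 [511.3 104.1  34.9] 0.33 w2 [527.3 146.7  32.2] 0.3 gap 45.9 dir 69.6 mid A [520.  126.8] mid B [521.2 128.2] mid from tip [520.4 128.9]
w1 [467.7 120.1  35. ] 0.93 w2 [484.  163.7  28.5] 0.08 gap 45.9 dir 67.9 mid A [475.3 143.2] mid B [476.8 144. ] mid from tip [477.6 145.7]
w1 [425.6 135.5  34.3] 0.32 w2 [440.4 179.1  29.3] 0.0 gap 45.6 dir 69.5 mid A [432.1 158.8] mid B [432.9 159.9] mid from tip [433.9 159.8]
=====
sample tips along [np.float64(256.1), np.float64(256.4), np.float64(nan)] ref tips [np.float64(362.8), np.float64(361.9), np.float64(363.1)] expect diff 104
  return _methods._mean(a, axis=axis, dtype=dtype,
  ret = ret.dtype.type(ret / rcount)
```

View pics/topfin.png

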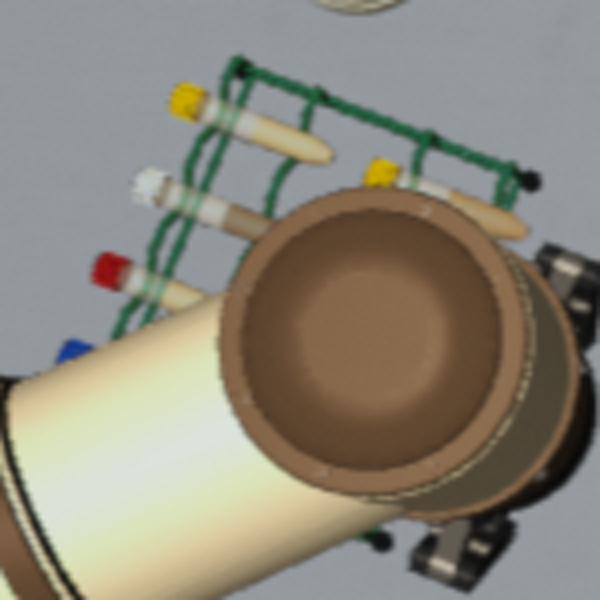

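The top crop shows yellow in line with its reference; the arm hides the rest. The spacing came out 1.5–2.5 mm above nominal, so I'll back off and compare the tubes directly with the wire crests, which are at almost the same height.

```bash
python3 -m pendant '[[0.03,0,0,0,0,0,0.085],[0.03,0,0,0,0,0,0.085],[0.02,0,-0.02,0,0,0,0.085],[0,0,-0.03,0,0,0,0.085],[0,0,0,0,0,0,0.085],[0,0,0,0,0,0,0.085]]' | head -2
python3 snap.py fin2
python3 -c "
import cv2;i=cv2.imread('pics/fin2.png')[260:470,130:430];cv2.imwrite('pics/fin2c.png',cv2.resize(i,None,fx=2.6,fy=2.6,interpolation=cv2.INTER_CUBIC))"
```

```text
clock: 29.35
position: [409.9, -36.4, 288.2]
t 29.4 pos [409.4 -36.6 287.4] yaw 159.75 | shift in present axes mm [0. 0. 0.] turn [ 0.06 -0.01  0.  ] | shift after turn [0. 0. 0.] F [0.2 0.  0.4] grip 85.0 0.0
```

View pics/fin2c.png

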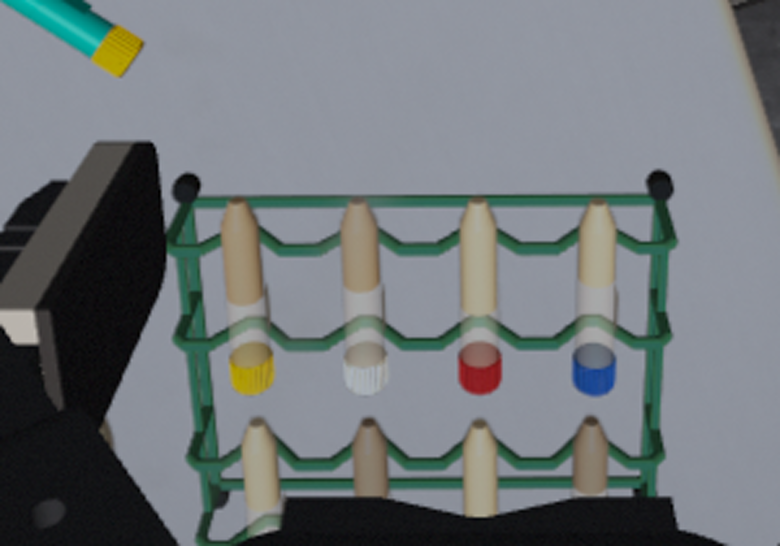

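All four samples lie side by side with tips at crop row ≈198 and cap ends at ≈393. Wire crests are at rows ≈249 and 344, and each sample's column and colour match its reference.

```bash
python3 -c "
import pickle;from h import *
c=pickle.load(open('fin2.pkl','rb'));y=np.array([.345,.938])
f=lambda x,v,z:round(float(plane(c,(130+x/2.6,260+v/2.6),z)[:2]@y),1)
for x in(420,):
  print('tip',f(x,198,38),'capend',f(x,393,47),'w1',f(x,249,40),'w2',f(x,344,40),'w3',f(x,464,40),'reftip',f(x,420,38))"
```

```text
tip 257.0 capend 340.8 w1 278.4 w2 322.8 w3 383.2 reftip 362.3
```

The samples' middles sit about 1 mm from the midpoint between their wires. The gripper is clear, so I'm handing in.

```bash
python3 -c "
from bench import arm
print(arm.job_done())"
```

```text
the job is handed in; nothing more can be done
None
```

I moved all four samples into the green cradle and handed the job in at about 29 s: each lies in the notch line of its matching reference, cap the same way, about 1 mm from centred over its two wires.

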